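Spin-check a jar candle and brake the turntable on its zero line

TASK

Spin-check the candle that stands on the inspection turntable: with a fingertip flick the turntable so that it runs free, untouched, for at least four seconds, and never slower than one turn in four seconds (either way round), so that the glass is seen all round. Then, while it is still running, brake it with a fingertip pressed on the disc, not by blocking its handle knob, so that it comes to rest with the long zero line at the fixed pointer, ready for the label (you may ease it the last bit with the fingertip), and take the hand away. Use light touches only, grip and lift nothing, keep the candle in its seat and leave the other things where they are.

Things in the scene. Friction and masses are not known exactly. Their poses are not given: they have to be found in the camera images.
- turntable: level steel disc, 3 kg, 290 mm across, 12 mm thick with its black non-slip rubber mat, top 60 mm above the table; turns endlessly about its vertical axis on a very free bearing (loses 0.1 to 0.25 rad/s a second; stopped, it stays). The bearing is sprung: pressed down with 5 to 20 N the disc gives up to 7 mm. Origin: on the axis at its underside; x along the zero line. Top flat and free 105 to 145 mm off the axis
- disc_centre (a point): the point on the turntable's axis in the plane of the disc's top (60 mm above the table)
- zero_mark (a point): outer end of the zero line: on the top edge of the disc's rim, 145 mm from the axis. The zero line is the one long white line, 75 mm long and 6 mm wide, that runs radially from here inwards. It turns with the disc
- pointer_tip (a point): sharp end of the fixed bright steel pointer plate, 150 mm from the axis, level with the disc's top (60 mm above the table). The plate widens outwards to 26 mm and sits on a post just outside the rim; plate, screw and post lie 150 to 185 mm from the axis and reach 65 mm above the table. It does not turn
- knob: the turntable's handle knob: upright turned wooden handle, 18 mm in diameter, that stands on the disc 95 mm from the axis, exactly opposite the zero line, and revolves freely about its own pin. It reaches from the disc's top (60 mm above the table) to 106 mm above the table. Origin: on its axis at the disc's top
- knob_mid (a point): middle of the handle knob, on its own axis, 25 mm above the disc's top
- stand: fixed grey cast stand of the turntable, with a 190 mm round foot and the pointer's post. Origin: on the turntable's axis, on the table; the pointer lies in the direction of its -x axis
- candle_mid (a point): centre of the jar candle that stands loose in the seat in the middle of the disc (a 100 mm wide, 3 mm thick metal pad with three 13 mm pins): glass jar 62 mm across and 64 mm high, its foot 63 mm and its rim 127 mm above the table, 0.2 kg; this point is half-way up
- candle_a_mid (a point): centre of a like jar candle standing on the table, 62 mm across, 64 mm high; to be left alone
- candle_b_mid (a point): centre of another like jar candle standing on the table, 62 mm across, 64 mm high; to be left alone
- jar_lid_mid (a point): centre of a flat metal jar lid lying on the table, 66 mm across, 15 mm high; to be left alone
- sprayer_mid (a point): centre of an upright spray bottle, 60 mm across, 170 mm high; to be left alone
- label_roll_mid (a point): centre of a label roll lying flat, 96 mm across, 45 mm high; to be left alone
- brush_mid (a point): a hand brush lying on the table with its bristles up, 160 mm long, 40 mm wide, 32 mm high; to be left alone
Not all that is in view belongs to the job. What is shaped like the part that bears candle_mid but turquoise is not meant.

How it is judged:
By the outcome, as a careful person would: the job done as asked, in the order asked, and still so for the second after the job is handed in, with the robot touching nothing.
It also fails if it takes over 51 s, if anything falls off the work surface, if the arm or the gripper's body presses on something with over 40 N, if the wrist force passes 120 N, or if a joint passes its speed limit or range.

ROBOT

A 6-joint arm with a two-finger parallel gripper is mounted at the origin on the work surface. World frame = base frame: x ahead of the robot, y to its left, z up, the work surface at z = 0. Lengths are in m, angles in rad, forces in N, time in s.
With the tool pointing down it reaches from about 0.35 to 0.875 m from the base axis. Payload 4.2 kg.
Tool frame: the origin (TCP) lies at the very end of the fingers, on their centre line; the grasp point (between the pads) lies 19 mm behind it (env.tcp_to_grasp is the distance from the TCP to the grasp point, in m); z points along the fingers, y is the line along which they close (so a half turn about z gives the same grasp; the last joint's range is limited). The gripper opens to 85 mm and grips with 20 to 120 N. Pads are 22 mm wide; open, the fingers measure 114 mm over their backs; the gripper's body (76 mm by 85 mm) begins 54 mm behind the grasp point. The pads swing forward as they close: fully open they stand 13 mm farther back than shut.
Start: joints at [-0.948, 0.385, 0.008, 0, -1.194, -0.259], TCP at [0.222, -0.584, 0.231] pointing down, gripper open.
Joint ranges: [-3.14, 3.14], [-1.21, 2.06], [-1.07, 1.41], [-3.16, 2.05], [-2.99, -0.16], [-3.1, 3.1]. Speed limits (rad/s): [2.79, 2.79, 3.14, 3.14, 3.14, 3.14].

INTERFACE

Orientations are given as a rotation vector (axis times angle).
In Python, from workcell import env gives the robot as it stands. The module is installed in compiled form; this text tells all that it offers.
- The arm moves only by the shell command python3 -m crank 'ROWS' [OPENING] [FORCE]. ROWS is JSON, a list of rows, each an object with "delta_pos": the shift along the tool's x, y, z each as a share of 0.15 m, from -1 to 1, a list of three; "rot": the turn, a rotation vector about the tool's x, y, z each as a share of pi rad, from -1 to 1, a list of three. A call has 1 to 8 rows; each row is the pose to reach, as a shift and turn from the pose commanded when the call began, along the tool's axes at that moment, turning the shorter way round; what a row does not reach only later rows make up. A row lasts 1/12 s, in which the tool goes at most 41.7 mm and 7.16 degrees, less where a joint would pass 70% of its speed; a pose out of reach is approached as far as the arm can. A call with a number of a shift or a turn outside -1 to 1 is refused whole. A call with a gripper value outside its range is refused whole. OPENING is the gripper command: -1 is shut, 1 is fully open, values between are in proportion, set as the call begins (- or left out, the last holds). The fingers move at their own pace and stop on an object; FORCE is the grip in N (left out, the last holds). Time passes only in rows, so rows that repeat a pose let the fingers close. It gives the time, the measured TCP pose, the force, the opening and the grip force at its end, in the units of the state.
- env.observe(): the state, without advancing time (a new reading comes with each control period).
- env.grab_frame(name): name is "side" or "top"; returns (picture, depth): 400x640x3 uint8, red, green, blue; 400x640 float32, m along the optical axis (not along the pixel's ray), 0 where there is no reading.
- env.camera_params(name): a dict with "fov_y" (degrees; the focal length in pixels is half the picture's height over the tangent of half this angle, whatever the lens; pixels are square), "cx", "cy" (the principal point, pixels), "R" (3x3) and "t" (3): a world point X has camera coordinates R X + t. Camera axes: x right, y down, z forward; pixel columns grow to the right and rows downward; lengths in m; the calibration is good to about 2 mm. A picture is of the moment at which its call begins. camera_params takes no time and is no camera call.
- env.sign_off(): hands the job in; it is judged then, once.
Trained networks look in the newest picture that a camera, given by its name, has taken for a name from the list of things; names that differ only in an ending like _2 or _b are one class to them, and where a whole thing is asked for, a point or a joint stands for the part that bears it (a point fixed in the world has none). Each returns a list of dicts, best first, with "conf" (0 to 1); they miss things now and then, are a little off and sometimes report something else, mostly with a low value. They report only what shows in the picture. A call takes as long as a camera call. They do not tell look-alikes from the thing itself.
- env.masks_of(camera, thing): "pixels" (400x640 bool, what is visible of it) and "centre" ([column, row] in pixels, amid what is visible of it).
- env.tip_of(camera, thing): "centre" ([column, row] in pixels: a listed point, or the origin of a listed thing).
The state is a dict: "time_s": time; "joint_pos": joint angles; "qvel": joint speeds; "joint_torque": joint torques, N m; "ee_pos": TCP position; "tcp_rot": TCP orientation; "force": force on the tool from outside, world axes, zero at the start; "torque": the same for the moment, N m; "width": finger opening in m; "finger_force": force on a finger pad.
Only numpy, scipy, OpenCV 4.12 (cv2) and the standard library are available. Lean on these libraries where they do the work, as an engineer would, in place of code of your own. Each camera call takes 0.05 s, during which the arm holds its last target. There are 200 camera calls.

## Working session

There is one attempt and no reset: what is moved stays moved. The work goes in short steps, Python scripts to look and compute and a shell command to move; the robot and the scene stay as the last step left them, time stands still between calls to the robot, and variables do not carry over. Pictures are saved under pics/ and viewed, at most 10 in all, crops included, and the job is handed in when it is done.

```bash
mkdir -p pics
cat > h.py <<'E'
from workcell import env
import numpy as np, cv2
from scipy.spatial.transform import Rotation as Ro
def cam(n):
    p=env.camera_params(n); f=200/np.tan(np.radians(p['fov_y'])/2); return p,f
def ray(n,uv,z):
    p,f=cam(n); R=np.array(p['R']);t=np.array(p['t'])
    d=R.T@np.array([(uv[0]-p['cx'])/f,(uv[1]-p['cy'])/f,1]); c=-R.T@t
    return c+d*(z-c[2])/d[2]
def proj(n,X):
    p,f=cam(n); c=np.array(p['R'])@np.array(X)+np.array(p['t']); return [p['cx']+f*c[0]/c[2],p['cy']+f*c[1]/c[2]]
def grab(n,fn=None):
    im,d=env.grab_frame(n)
    if fn: cv2.imwrite(fn,im[:,:,::-1])
    return im,d
E
python3 - <<'E'
from h import *
s=env.observe(); print(s['time_s'],s['ee_pos'],s['tcp_rot'],Ro.from_rotvec(s['tcp_rot']).as_matrix().round(3).tolist(),s['force'])
for n in('top','side'):
    grab(n,f'pics/{n}0.png'); p,f=cam(n); print(n,p['fov_y'],(-np.array(p['R']).T@np.array(p['t'])).round(3))
    for th,z in (('disc_centre',.06),('zero_mark',.06),('pointer_tip',.06),('knob_mid',.085),('candle_mid',.095),('sprayer_mid',.085)):
        for r in env.tip_of(n,th)[:4]: print(th,round(r['conf'],2),np.round(r['centre']),ray(n,r['centre'],z).round(3))
print(env.observe()['time_s'])
E
```

```text
0.0 [ 0.22218462 -0.58352626  0.23023104] [ 0.56782843 -3.08939893 -0.00334436] [[-0.935, -0.356, -0.001], [-0.356, 0.935, 0.002], [0.0, 0.002, -1.0]] [-0.28300474 -0.04002913 -0.73219624]
top 50.75748387070495 [0.327 0.014 1.408]
disc_centre 0.94 [334. 204.] [ 0.554 -0.017  0.06 ]
disc_centre 0.4 [395. 178.] [ 0.635 -0.216  0.06 ]
zero_mark 0.6 [346. 162.] [ 0.692 -0.057  0.06 ]
zero_mark 0.45 [189. 185.] [0.625 0.457 0.06 ]
pointer_tip 0.85 [312. 243.] [0.428 0.056 0.06 ]
knob_mid 0.7 [334. 207.] [ 0.54  -0.016  0.085]
knob_mid 0.57 [326. 234.] [0.456 0.012 0.085]
candle_mid 0.8 [332. 204.] [ 0.546 -0.008  0.095]
candle_mid 0.75 [248. 210.] [0.532 0.257 0.095]
candle_mid 0.65 [413. 222.] [ 0.485 -0.262  0.095]
candle_mid 0.61 [424. 198.] [ 0.562 -0.301  0.095]
sprayer_mid 0.97 [190. 185.] [0.618 0.447 0.085]
sprayer_mid 0.72 [328. 230.] [0.465 0.005 0.085]
side 47.54178236705277 [ 0.276 -1.356  0.971]
disc_centre 0.76 [324. 214.] [ 0.547 -0.029  0.06 ]
disc_centre 0.69 [384. 237.] [ 0.715 -0.206  0.06 ]
zero_mark 0.7 [367. 216.] [ 0.695 -0.077  0.06 ]
zero_mark 0.51 [324. 213.] [ 0.548 -0.021  0.06 ]
pointer_tip 0.64 [286. 205.] [0.425 0.066 0.06 ]
pointer_tip 0.52 [300. 204.] [0.474 0.058 0.06 ]
knob_mid 0.58 [298. 205.] [0.464 0.018 0.085]
candle_mid 0.84 [321. 268.] [ 0.469 -0.353  0.095]
candle_mid 0.84 [351. 275.] [ 0.546 -0.404  0.095]
candle_mid 0.83 [324. 207.] [ 0.549 -0.035  0.095]
candle_mid 0.59 [310. 187.] [0.524 0.118 0.095]
sprayer_mid 0.56 [320. 152.] [0.625 0.417 0.085]
0.7
```

Run:
```python
import cv2
a=cv2.imread('pics/top0.png');b=cv2.imread('pics/side0.png')
cv2.imwrite('pics/top0c.png',cv2.resize(a[110:310,160:460],(800,533),interpolation=cv2.INTER_CUBIC))
cv2.imwrite('pics/side0c.png',b)
```

```text
(no output)
```

View pics/top0c.png

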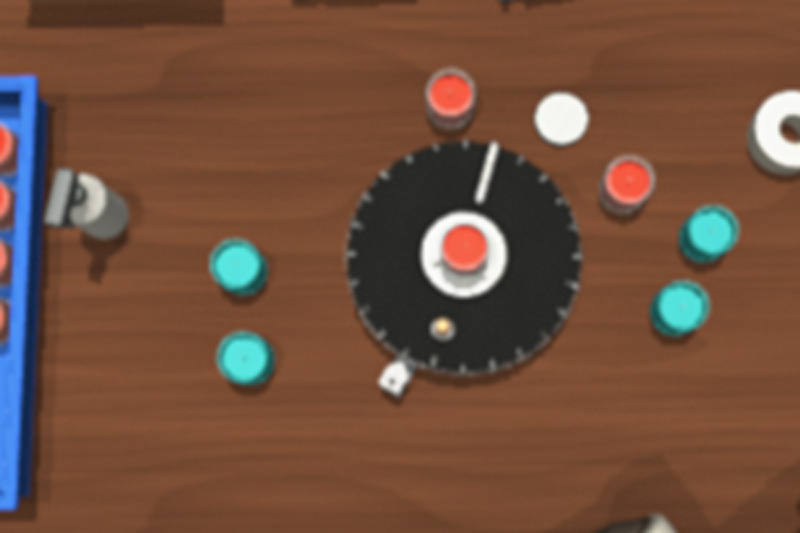

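View pics/side0.png

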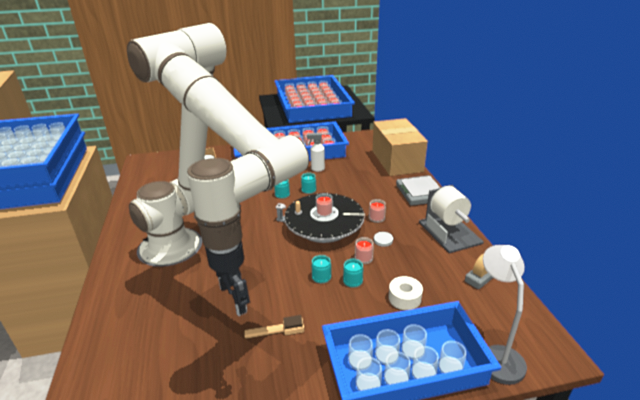

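The crop shows the disc centre at about (334,205) with a red candle on it. The zero line's outer end is at about (345,164), the knob at (326,233) and the pointer tip at (312,244), lower left.

Look-alikes:
- **Candles:** red A at (329,146) and red B at (395,178) stand on the table. The turquoise ones are at (249,210), (252,244), (426,197) and (415,225).
- **Zero line:** the short ticks and the pointer could be taken for it.

I choose the candle in the seat at (334,204) and the long line at (345,164).

```bash
cat >> h.py <<'E'
def rot_tool(): return Ro.from_rotvec(env.observe()['tcp_rot']).as_matrix()
def share(dw):  # world shift -> tool shares
    return (rot_tool().T@np.array(dw)/.15).round(3)
def polar(n,im,c,r0=.075,r1=.14,N=1440,k=14):
    g=im.min(2).astype(np.float32); A=np.arange(N)*2*np.pi/N; acc=[]
    p,f=cam(n);R=np.array(p['R']);t=np.array(p['t'])
    for r in np.linspace(r0,r1,k):
        X=np.c_[c[0]+r*np.cos(A),c[1]+r*np.sin(A),np.full(N,.06)]@R.T+t
        acc.append(cv2.remap(g,(p['cx']+f*X[:,0]/X[:,2]).astype(np.float32)[None],(p['cy']+f*X[:,1]/X[:,2]).astype(np.float32)[None],cv2.INTER_LINEAR)[0])
    return np.degrees(A),np.array(acc)
def zero(n,im,c):
    A,P=polar(n,im,c); s=np.percentile(P,30,axis=0); i=s.argmax(); w=(np.arange(-16,17)+i)%len(A)
    q=np.clip(s[w]-np.median(s)-.3*(s[i]-np.median(s)),0,None)
    return (A[i]+(q*np.arange(-16,17)).sum()/q.sum()*.25)%360, s[i],np.median(s)
E
python3 - <<'E'
from h import *
for n in('top','side'):
    im,_=grab(n)
    m=env.masks_of(n,'turntable')
    for r in m[:2]:
        M=r['pixels'].astype(np.uint8); c=max(cv2.findContours(M,0,1)[0],key=len)
        hull=cv2.convexHull(c)[:,0]
        W=np.array([ray(n,u,.06)[:2] for u in hull]).astype(np.float32)
        (cc,rr)=cv2.minEnclosingCircle(W); print(n,r['conf'],cc,rr)
    for c in ((.554,-.018),(.550,-.02),(.552,-.018)): print(n,c,zero(n,im,c))
    for r in env.masks_of(n,'pointer_tip')[:1]+env.tip_of(n,'pointer_tip')[:1]: print(r['conf'],r['centre'])
print(env.observe()['time_s'])
E
```

```text
top 0.79 (0.5474799871444702, -0.013138453476130962) 0.14511176943778992
top 0.56 (0.7174361944198608, -0.13758957386016846) 0.03289495036005974
top (0.554, -0.018) (np.float64(344.61021244235377), np.float32(216.16328), np.float32(38.334766))
top (0.55, -0.02) (np.float64(346.11488108314984), np.float32(212.36153), np.float32(38.311424))
top (0.552, -0.018) (np.float64(344.8811784346256), np.float32(215.54033), np.float32(38.32583))
0.66 [328.5, 210.4]
0.94 [313.7, 246.7]
side 0.61 (0.5474756956100464, -0.03179140388965607) 0.15026266872882843
side (0.554, -0.018) (np.float64(342.34198171986196), np.float32(180.25235), np.float32(47.63872))
side (0.55, -0.02) (np.float64(343.6969505953179), np.float32(182.23868), np.float32(47.656544))
side (0.552, -0.018) (np.float64(342.56638067647543), np.float32(182.01407), np.float32(47.661915))
0.65 [318.9, 219.0]
1.1
```

```bash
R='{"delta_pos":[-1,1,0],"rot":[0,0,0]}'; python3 -m crank '[{"delta_pos":[-1,1,0],"rot":[0,0,0]},{"delta_pos":[-1,1,0],"rot":[0,0,0]},{"delta_pos":[-1,1,0],"rot":[0,0,0]},{"delta_pos":[-1,1,0],"rot":[0,0,0]},{"delta_pos":[-1,1,0],"rot":[0,0,0]},{"delta_pos":[-1,1,0],"rot":[0,0,0]}]' -1 && python3 -m crank '[{"delta_pos":[-1,1,0],"rot":[0,0,0]},{"delta_pos":[-1,1,0],"rot":[0,0,0]},{"delta_pos":[-1,1,0],"rot":[0,0,0]},{"delta_pos":[-1,1,0],"rot":[0,0,0]},{"delta_pos":[-1,1,0],"rot":[0,0,0]},{"delta_pos":[-1,1,0],"rot":[0,0,0]}]' && python3 -m crank '[{"delta_pos":[-0.56,0.55,0.6],"rot":[0,0,-0.244]},{"delta_pos":[-0.56,0.55,0.6],"rot":[0,0,-0.244]},{"delta_pos":[-0.56,0.55,0.6],"rot":[0,0,-0.244]},{"delta_pos":[-0.56,0.55,0.6],"rot":[0,0,-0.244]},{"delta_pos":[-0.56,0.55,0.6],"rot":[0,0,-0.244]},{"delta_pos":[-0.56,0.55,0.6],"rot":[0,0,-0.244]},{"delta_pos":[-0.56,0.55,0.6],"rot":[0,0,-0.244]},{"delta_pos":[-0.56,0.55,0.6],"rot":[0,0,-0.244]}]'
python3 - <<'E'
from h import *
s=env.observe(); print(s['ee_pos'],rot_tool().round(3).tolist(),s['force'],s['joint_pos'])
for n in('top','side'):
    im,_=grab(n,f'pics/{n}1.png'); print(zero(n,im,(.55,-.017)),[ (np.round(r['centre'],1),ray(n,r['centre'],.06).round(3)) for r in env.tip_of(n,'disc_centre')[:1]+env.tip_of(n,'pointer_tip')[:1]])
a=cv2.imread('pics/top1.png')[130:290,220:440];b=cv2.imread('pics/side1.png')[120:280,220:440]
cv2.imwrite('pics/c1.png',cv2.resize(np.vstack([a,b])[:, :],(412,600),interpolation=cv2.INTER_CUBIC))
print(env.observe()['time_s'])
E
```

```text
time_s: 1.6
ee_pos: [0.3106, -0.386, 0.2318]
tcp_rot: [-0.576, 3.087, 0.001]
force: [-1.4, 0.4, -0.1]
width: 0.0123
finger_force: 0.0
time_s: 2.1
ee_pos: [0.3983, -0.1928, 0.2319]
tcp_rot: [-0.578, 3.085, -0.0]
force: [0.3, -1.2, -0.7]
width: 0.0002
finger_force: 0.0
time_s: 2.77
ee_pos: [0.4454, -0.0901, 0.1414]
tcp_rot: [-1.679, 2.655, -0.0]
force: [0.0, 0.3, 0.5]
width: 0.0003
finger_force: 0.0
[ 0.44536519 -0.09012347  0.14139839] [[-0.429, -0.904, 0.0], [-0.904, 0.429, -0.0], [-0.0, -0.0, -1.0]] [0.04224189 0.29747713 0.5157187 ] [ 1.59742126e-01  1.89769551e-01 -5.24384055e-01  7.75742983e-05
 -8.56439038e-01 -6.02631525e-01]
(np.float64(344.6750577171839), np.float32(238.44345), np.float32(48.759132)) [(array([336.1, 204.4]), array([ 0.552, -0.023,  0.06 ])), (array([333.5, 203.6]), array([ 0.555, -0.014,  0.06 ]))]
(np.float64(342.49986295128366), np.float32(187.70625), np.float32(48.901268)) [(array([321.3, 212.9]), array([ 0.54 , -0.017,  0.06 ])), (array([283.3, 203.7]), array([0.415, 0.077, 0.06 ]))]
3.0667
```

View pics/c1.png

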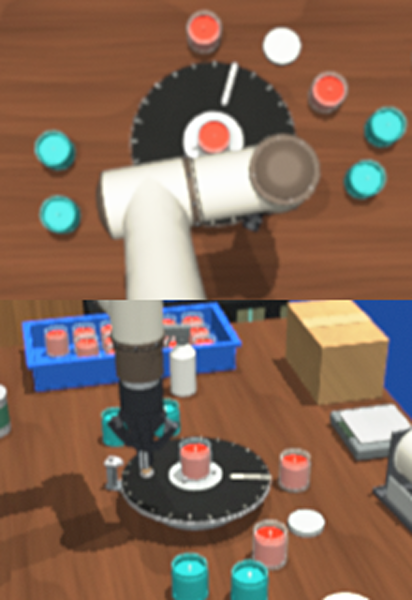

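The top view is half covered by the arm. In the side view the whole disc shows, with the candle seated, the fingers over the left rim and the pointer at about (286,205). Pressing down gently next.

```bash
python3 -m crank '[{"delta_pos":[0,0,0.25],"rot":[0,0,0]},{"delta_pos":[0,0,0.47],"rot":[0,0,0]},{"delta_pos":[0,0,0.47],"rot":[0,0,0]},{"delta_pos":[0,0,0.53],"rot":[0,0,0]},{"delta_pos":[0,0,0.56],"rot":[0,0,0]},{"delta_pos":[0,0,0.56],"rot":[0,0,0]}]'
python3 - <<'E'
from h import *
c=np.array([.55,-.017]);r=.128
s=env.observe();p=s['ee_pos'];R=rot_tool();print(p)
for d in (0,1,3,7,13,21,30,39,48,60,72,84): 
    a=np.radians(215)+np.radians(d); w=[c[0]+r*np.cos(a)-p[0],c[1]+r*np.sin(a)-p[1],0]
    print(d,(R.T@w/.15).round(2))
E
```

```text
time_s: 3.57
ee_pos: [0.4461, -0.0901, 0.0583]
tcp_rot: [-1.683, 2.652, -0.002]
force: [-0.7, -2.1, 4.2]
width: -0.0002
finger_force: 1.9
[ 0.4460656  -0.09009437  0.05828854]
0 [ 0.  0. -0.]
1 [ 0.01 -0.01  0.  ]
3 [ 0.03 -0.03  0.  ]
7 [ 0.05 -0.09  0.  ]
13 [ 0.08 -0.17  0.  ]
21 [ 0.11 -0.29  0.  ]
30 [ 0.12 -0.42  0.  ]
39 [ 0.11 -0.56  0.  ]
48 [ 0.07 -0.69  0.  ]
60 [ 0.   -0.85  0.  ]
72 [-0.1  -0.99  0.  ]
84 [-0.24 -1.11  0.  ]
```

```bash
python3 -m crank '[{"delta_pos":[0,0,0.025],"rot":[0,0,0]},{"delta_pos":[0.03,-0.03,0.025],"rot":[0,0,0]},{"delta_pos":[0.06,-0.12,0.025],"rot":[0,0,0]},{"delta_pos":[0.1,-0.245,0.025],"rot":[0,0,0]},{"delta_pos":[0.12,-0.42,0.025],"rot":[0,0,0]},{"delta_pos":[0.085,-0.645,0.025],"rot":[0,0,0]},{"delta_pos":[-0.005,-0.86,0.02],"rot":[0,0,0]},{"delta_pos":[-0.1,-1,-0.15],"rot":[0,0,0]}]' && python3 -m crank '[{"delta_pos":[0,0,-0.3],"rot":[0,0,0]},{"delta_pos":[0,0,-0.4],"rot":[0,0,0]}]'
python3 - <<'E'
from h import *
for i in range(4):
    im,_=grab('side',f'pics/s2_{i}.png'); print(env.observe()['time_s'],zero('side',im,(.55,-.02)))
E
```

```text
time_s: 4.23
ee_pos: [0.5879, -0.1413, 0.0781]
tcp_rot: [1.678, -2.653, -0.004]
force: [0.4, 0.7, -1.1]
width: 0.0001
finger_force: 0.0
time_s: 4.4
ee_pos: [0.5915, -0.1407, 0.1456]
tcp_rot: [-1.68, 2.646, -0.01]
force: [0.5, -0.6, 1.8]
width: 0.0
finger_force: 0.0
4.45 (np.float64(94.12512914357265), np.float32(133.52344), np.float32(38.580467))
4.5 (np.float64(102.79364158307325), np.float32(223.70938), np.float32(39.58535))
4.55 (np.float64(112.69450668436087), np.float32(140.15938), np.float32(39.75029))
4.6 (np.float64(122.79660979347149), np.float32(130.81563), np.float32(39.270653))
```

Flick worked, about 190°/s (3.3 rad/s). Now I turn the tool so its flat side is radial and wait.

```bash
python3 -m crank '[{"delta_pos":[0,0,0],"rot":[0,0,-0.24]},{"delta_pos":[0,0,0],"rot":[0,0,-0.24]},{"delta_pos":[0,0,0],"rot":[0,0,-0.24]},{"delta_pos":[0,0,0],"rot":[0,0,-0.24]},{"delta_pos":[0,0,0],"rot":[0,0,-0.24]},{"delta_pos":[0,0,0],"rot":[0,0,-0.24]},{"delta_pos":[0,0,0],"rot":[0,0,-0.24]},{"delta_pos":[0,0,0],"rot":[0,0,-0.24]}]'
python3 -m crank '[{"delta_pos":[0,0,0],"rot":[0,0,0]},{"delta_pos":[0,0,0],"rot":[0,0,0]},{"delta_pos":[0,0,0],"rot":[0,0,0]},{"delta_pos":[0,0,0],"rot":[0,0,0]},{"delta_pos":[0,0,0],"rot":[0,0,0]},{"delta_pos":[0,0,0],"rot":[0,0,0]},{"delta_pos":[0,0,0],"rot":[0,0,0]},{"delta_pos":[0,0,0],"rot":[0,0,0]}]' | head -1
python3 - <<'E'
from h import *
print(env.observe()['ee_pos'],rot_tool().round(2).tolist())
for i in range(4):
    t=env.observe()['time_s'];im,_=grab('side',f'pics/s3_{i}.png'); print(t,zero('side',im,(.55,-.02)))
a=[cv2.imread(f'pics/s3_{i}.png')[120:280,220:440] for i in (0,3)]
cv2.imwrite('pics/c3.png',cv2.resize(np.vstack(a),(412,600),interpolation=cv2.INTER_CUBIC))
E
```

```text
time_s: 5.27
ee_pos: [0.5865, -0.1403, 0.139]
tcp_rot: [2.537, -1.851, -0.003]
force: [0.3, 0.7, 0.0]
width: 0.0
finger_force: 0.0
time_s: 5.93
[ 0.58725916 -0.14034179  0.1398289 ] [[0.31, -0.95, 0.0], [-0.95, -0.31, 0.0], [-0.0, -0.0, -1.0]]
5.9333 (np.float64(22.877442405302293), np.float32(117.694725), np.float32(38.82139))
5.9833 (np.float64(92.32704496838623), np.float32(111.4082), np.float32(41.031055))
6.0333 (np.float64(92.6370211020376), np.float32(109.2207), np.float32(36.739307))
6.0833 (np.float64(93.28834706723549), np.float32(108.131645), np.float32(35.527786))
```

View pics/c3.png

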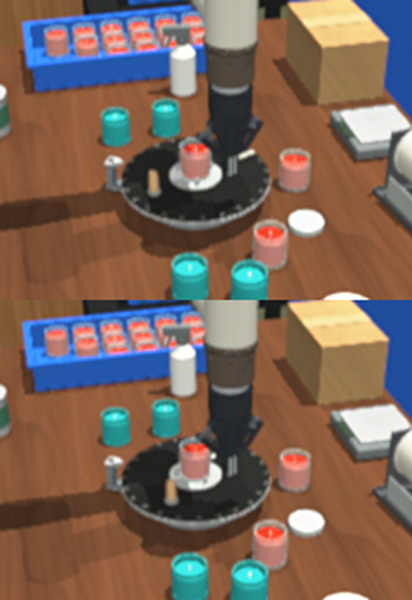

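The candle stays seated and the disc spins freely. The gripper hides the sector at about 30–100° in the side view. I keep waiting and sample the clear sectors.

```bash
python3 -m crank '[{"delta_pos":[0,0,0],"rot":[0,0,0]},{"delta_pos":[0,0,0],"rot":[0,0,0]},{"delta_pos":[0,0,0],"rot":[0,0,0]},{"delta_pos":[0,0,0],"rot":[0,0,0]},{"delta_pos":[0,0,0],"rot":[0,0,0]},{"delta_pos":[0,0,0],"rot":[0,0,0]},{"delta_pos":[0,0,0],"rot":[0,0,0]},{"delta_pos":[0,0,0],"rot":[0,0,0]}]' | head -1
python3 - <<'E'
from h import *
for i in range(4):
    t=env.observe()['time_s'];im,_=grab('side'); print(t,zero('side',im,(.55,-.02)))
E
python3 -m crank '[{"delta_pos":[0,0,0],"rot":[0,0,0]},{"delta_pos":[0,0,0],"rot":[0,0,0]},{"delta_pos":[0,0,0],"rot":[0,0,0]},{"delta_pos":[0,0,0],"rot":[0,0,0]},{"delta_pos":[0,0,0],"rot":[0,0,0]},{"delta_pos":[0,0,0],"rot":[0,0,0]},{"delta_pos":[0,0,0],"rot":[0,0,0]},{"delta_pos":[0,0,0],"rot":[0,0,0]}]' | head -1
python3 -m crank '[{"delta_pos":[0,0,0],"rot":[0,0,0]},{"delta_pos":[0,0,0],"rot":[0,0,0]},{"delta_pos":[0,0,0],"rot":[0,0,0]},{"delta_pos":[0,0,0],"rot":[0,0,0]},{"delta_pos":[0,0,0],"rot":[0,0,0]},{"delta_pos":[0,0,0],"rot":[0,0,0]}]' | head -1
python3 - <<'E'
from h import *
print(env.observe()['ee_pos'])
for i in range(6):
    t=env.observe()['time_s'];im,_=grab('side'); print(t,zero('side',im,(.55,-.02)))
E
```

```text
time_s: 6.8
6.8 (np.float64(174.09631156466438), np.float32(123.86406), np.float32(36.584763))
6.85 (np.float64(182.51229070581294), np.float32(128.80049), np.float32(36.60488))
6.9 (np.float64(189.88331088319632), np.float32(120.61094), np.float32(37.302147))
6.95 (np.float64(198.66337077034183), np.float32(111.527145), np.float32(36.876514))
time_s: 7.67
time_s: 8.17
[ 0.58725636 -0.14036001  0.13982254]
8.1667 (np.float64(92.45246648516444), np.float32(109.96563), np.float32(40.75586))
8.2167 (np.float64(92.63928712445298), np.float32(108.18125), np.float32(36.52046))
8.2667 (np.float64(92.60667960750615), np.float32(109.90254), np.float32(35.44087))
8.3167 (np.float64(92.67294028162738), np.float32(107.93497), np.float32(34.215675))
8.3667 (np.float64(92.56577876507545), np.float32(107.58125), np.float32(35.94502))
8.4167 (np.float64(92.61092304490428), np.float32(107.94297), np.float32(35.287643))
```

```bash
python3 -m crank '[{"delta_pos":[0,0,0.1],"rot":[0,0,0]},{"delta_pos":[0,0,0.2],"rot":[0,0,0]},{"delta_pos":[0,0,0.3],"rot":[0,0,0]},{"delta_pos":[0,0,0.4],"rot":[0,0,0]},{"delta_pos":[0,0,0.45],"rot":[0,0,0]},{"delta_pos":[0,0,0.47],"rot":[0,0,0]},{"delta_pos":[0,0,0.47],"rot":[0,0,0]},{"delta_pos":[0,0,0.47],"rot":[0,0,0]}]' | head -2
python3 - <<'E'
from h import *
for i in range(2):
    t=env.observe()['time_s'];im,_=grab('side'); print(t,zero('side',im,(.55,-.02)))
E
python3 -m crank '[{"delta_pos":[0,0,0],"rot":[0,0,0]},{"delta_pos":[0,0,0],"rot":[0,0,0]},{"delta_pos":[0,0,0],"rot":[0,0,0]},{"delta_pos":[0,0,0],"rot":[0,0,0]},{"delta_pos":[0,0,0],"rot":[0,0,0]},{"delta_pos":[0,0,0],"rot":[0,0,0]},{"delta_pos":[0,0,0],"rot":[0,0,0]},{"delta_pos":[0,0,0],"rot":[0,0,0]}]' | head -2
python3 - <<'E'
from h import *
for i in range(2):
    t=env.observe()['time_s'];im,_=grab('side',f'pics/s4_{i}.png'); print(t,zero('side',im,(.55,-.02)))
E
```

```text
time_s: 9.13
ee_pos: [0.5879, -0.1404, 0.07]
9.1333 (np.float64(174.395658341864), np.float32(123.677345), np.float32(37.948044))
9.1833 (np.float64(181.57166414377127), np.float32(182.8336), np.float32(37.585938))
time_s: 9.9
ee_pos: [0.5872, -0.1403, 0.0693]
9.9 (np.float64(279.2566861683662), np.float32(121.40117), np.float32(37.749123))
9.95 (np.float64(286.26082230658415), np.float32(121.416214), np.float32(37.89219))
```

```bash
python3 -m crank '[{"delta_pos":[0,0,0],"rot":[0,0,0]},{"delta_pos":[0,0,0],"rot":[0,0,0]},{"delta_pos":[0,0,0],"rot":[0,0,0]},{"delta_pos":[0,0,0],"rot":[0,0,0]},{"delta_pos":[0,0,0],"rot":[0,0,0]},{"delta_pos":[0,0,0],"rot":[0,0,0]},{"delta_pos":[0,0,0],"rot":[0,0,0]},{"delta_pos":[0,0,0],"rot":[0,0,0]}]' | head -1
python3 -m crank '[{"delta_pos":[0,0,0],"rot":[0,0,0]},{"delta_pos":[0,0,0],"rot":[0,0,0]},{"delta_pos":[0,0,0],"rot":[0,0,0]},{"delta_pos":[0,0,0],"rot":[0,0,0]},{"delta_pos":[0,0,0],"rot":[0,0,0]},{"delta_pos":[0,0,0],"rot":[0,0,0]},{"delta_pos":[0,0,0],"rot":[0,0,0]},{"delta_pos":[0,0,0],"rot":[0,0,0]}]' | head -1
python3 -m crank '[{"delta_pos":[0,0,0],"rot":[0,0,0]},{"delta_pos":[0,0,0],"rot":[0,0,0]},{"delta_pos":[0,0,0],"rot":[0,0,0]},{"delta_pos":[0,0,0.085],"rot":[0,0,0]},{"delta_pos":[0,0,0.085],"rot":[0,0,0]},{"delta_pos":[0,0,0.085],"rot":[0,0,0]},{"delta_pos":[0,0,0.085],"rot":[0,0,0]},{"delta_pos":[0,0,0.085],"rot":[0,0,0]}]'
python3 - <<'E'
from h import *
for i in range(3):
    t=env.observe()['time_s'];im,_=grab('side',f'pics/s5_{i}.png'); print(t,zero('side',im,(.55,-.02)))
print([(r['conf'],r['centre']) for n in ('zero_mark','pointer_tip') for r in env.tip_of('side',n)[:2]])
cv2.imwrite('pics/c5.png',cv2.resize(cv2.imread('pics/s5_2.png')[160:260,260:400],(798,570),interpolation=cv2.INTER_CUBIC))
E
```

```text
time_s: 10.67
time_s: 11.33
time_s: 12.0
ee_pos: [0.5877, -0.1408, 0.058]
tcp_rot: [2.541, -1.847, 0.002]
force: [0.7, -2.5, 5.3]
width: 0.0
finger_force: 2.5
12.0 (np.float64(143.09941193599596), np.float32(128.05957), np.float32(38.006546))
12.05 (np.float64(142.97084997020923), np.float32(130.18594), np.float32(38.243603))
12.1 (np.float64(142.987454080529), np.float32(129.97168), np.float32(38.01885))
[(0.87, [289.6, 202.7]), (0.6, [283.6, 205.4]), (0.31, [377.0, 211.7])]
```

View pics/c5.png

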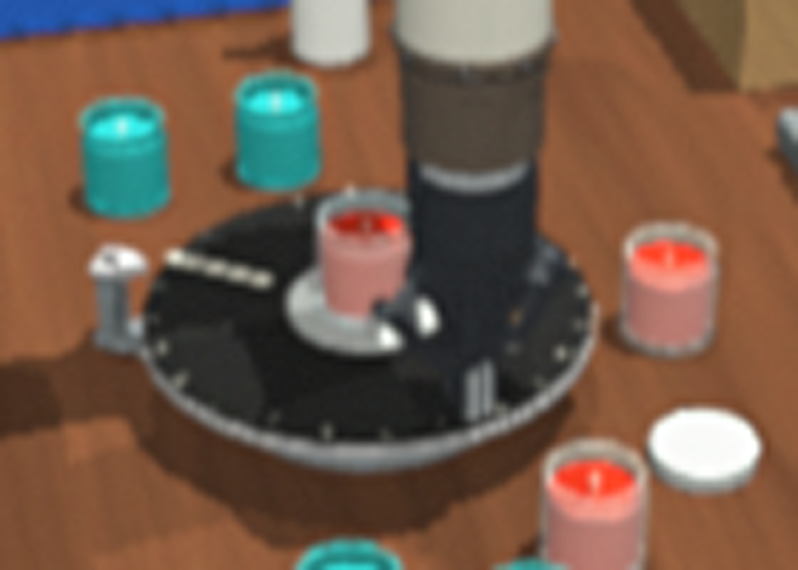

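Braked cleanly. The zero line's end is at (289,205) and the pointer tip at about (286,207), a few degrees short. Next I measure the gap precisely from the unobstructed first pictures.

Run:
```python
from h import *
for n,c0 in(('top',(334,205)),('side',(324,214))):
    im=cv2.imread(f'pics/{n}0.png'); g=im.max(2)
    M=(g<75).astype(np.uint8); M=cv2.morphologyEx(M,cv2.MORPH_CLOSE,np.ones((5,5)))
    nn,L,S,C=cv2.connectedComponentsWithStats(M)
    # rim: strongest dark->light radial edge of the mat about guess centre, in world plane
    c=np.array([.55,-.018])
    for it in range(4):
        A,P=polar(n,im,c,.12,.165,360,91); rs=np.linspace(.12,.165,91)
        G=np.gaussian_filter(P,1) if hasattr(np,'gaussian_filter') else cv2.GaussianBlur(P,(1,9),2)
        r=rs[:-1][np.diff(G,axis=0).argmax(0)]; 
        a=np.radians(A); ok=abs(r-np.median(r))<.006
        X=np.c_[np.cos(a),np.sin(a),np.ones_like(a)][ok]; s=np.linalg.lstsq(X,r[ok],rcond=None)[0]; c=c+s[:2]
    print(n,c,s[2],ok.mean(), zero(n,im[:,:,::-1],c)[0])
    cc=c
    for uv in ([(312,244),(313.7,246.7)] if n=='top' else [(286,207),(286,205),(285,206)]):
        d=ray(n,uv,.06)[:2]-c; print(uv,np.hypot(*d),np.degrees(np.arctan2(d[1],d[0])))
    if n=='side':
        i5=cv2.imread('pics/s5_2.png')[:,:,::-1]; print('now',zero(n,i5,c))
a=cv2.imread('pics/top0.png')[226:264,290:340];b=cv2.imread('pics/s5_2.png')[187:225,270:320]
cv2.imwrite('pics/c6.png',cv2.resize(np.hstack([a,b]),(800,304),interpolation=cv2.INTER_CUBIC))
```

```text
top [ 0.54950933 -0.01468191] 0.1383101568241702 0.7222222222222222 343.6726334494283
(312, 244) 0.14345721660840494 150.0845472977779
(313.7, 246.7) 0.14858445952243748 153.52947589116272
side [ 0.5482023  -0.02258903] 0.14225326940171726 0.6166666666666667 345.1891695319777
(286, 207) 0.14694534258227113 149.30003750539854
(286, 205) 0.15271161431646096 144.54216601745648
(285, 206) 0.15319710613923923 147.34352714974574
now (np.float64(141.36496274820604), np.float32(128.5706), np.float32(38.09961))
```

View pics/c6.png

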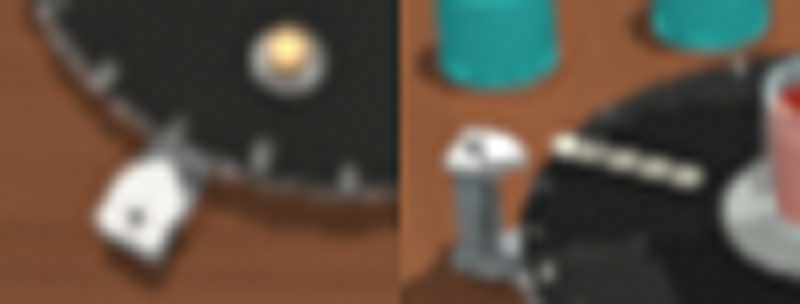

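```bash
python3 -m crank '[{"delta_pos":[0,-0.02,0.01],"rot":[0,0,0]},{"delta_pos":[0,-0.045,0.01],"rot":[0,0,0]},{"delta_pos":[0,-0.07,0.01],"rot":[0,0,0]},{"delta_pos":[0,-0.09,0.01],"rot":[0,0,0]},{"delta_pos":[0,-0.1,0.01],"rot":[0,0,0]},{"delta_pos":[0,-0.1,0.01],"rot":[0,0,0]},{"delta_pos":[0,-0.1,0.01],"rot":[0,0,0]},{"delta_pos":[0,-0.1,0],"rot":[0,0,0]}]' && python3 -m crank '[{"delta_pos":[0,0,-0.2],"rot":[0,0,0]},{"delta_pos":[0,0,-0.4],"rot":[0,0,0]},{"delta_pos":[0.3,0,-0.6],"rot":[0,0,0]},{"delta_pos":[0.6,0,-0.8],"rot":[0,0,0]},{"delta_pos":[0.9,0,-0.8],"rot":[0,0,0]},{"delta_pos":[1,0,-0.8],"rot":[0,0,0]},{"delta_pos":[1,0,-0.8],"rot":[0,0,0]}]'
python3 - <<'E'
from h import *
for n,c in(('top',(.5495,-.0147)),('side',(.5482,-.0226))):
    im,_=grab(n,f'pics/{n}7.png'); print(n,zero(n,im,c),zero(n,im,(.55,-.02)))
    for th in ('zero_mark','pointer_tip','disc_centre'): print([(round(r['conf'],2),r['centre']) for r in env.tip_of(n,th)[:2]])
a=cv2.imread('pics/top7.png')[190:265,280:380];b=cv2.imread('pics/side7.png')[175:250,270:370]
cv2.imwrite('pics/c7.png',cv2.resize(np.vstack([a,b]),(400,600),interpolation=cv2.INTER_CUBIC))
E
```

```text
time_s: 12.92
ee_pos: [0.6015, -0.1359, 0.0578]
tcp_rot: [2.541, -1.847, 0.0]
force: [-0.1, 0.0, 4.8]
width: -0.0001
finger_force: 2.3
time_s: 13.5
ee_pos: [0.6481, -0.2845, 0.1771]
tcp_rot: [2.535, -1.854, 0.002]
force: [0.4, 0.5, -0.5]
width: -0.0001
finger_force: 0.0
top (np.float64(266.81757679554613), np.float32(223.95488), np.float32(39.16343)) (np.float64(266.3754774937881), np.float32(227.2249), np.float32(39.217384))
[(0.87, [312.7, 241.6])]
[(0.7, [313.2, 247.9]), (0.25, [453.7, 158.8])]
[(0.69, [335.7, 202.0])]
side (np.float64(146.8248059960139), np.float32(197.00821), np.float32(48.259327)) (np.float64(148.51290649516997), np.float32(197.63672), np.float32(48.32373))
[(0.58, [288.3, 206.0])]
[(0.76, [286.2, 207.2])]
[]
```

View pics/c7.png

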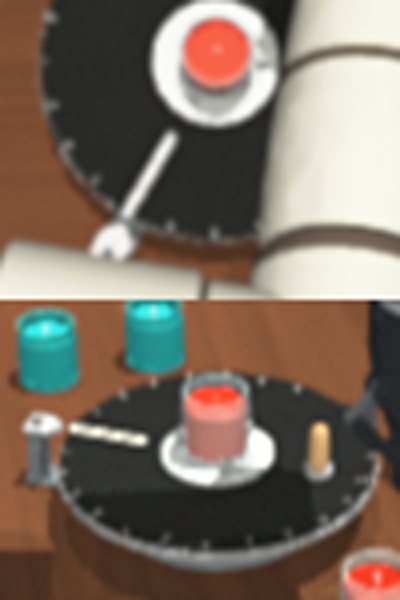

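```bash
python3 -m crank '[{"delta_pos":[0.3,0.3,0],"rot":[0,0,0]},{"delta_pos":[0.6,0.6,0],"rot":[0,0,0]},{"delta_pos":[0.9,0.9,0],"rot":[0,0,0]},{"delta_pos":[1,1,0],"rot":[0,0,0]},{"delta_pos":[1,1,0],"rot":[0,0,0]},{"delta_pos":[1,1,0],"rot":[0,0,0]}]' |head -2
python3 - <<'E'
from h import *
im,_=grab('top','pics/top8.png')
for c in ((.5495,-.0147),(.552,-.018),(.55,-.02)): print(zero('top',im,c)[0])
a=im[190:270,280:380,::-1]
cv2.imwrite('pics/c8.png',cv2.resize(a,(750,600),interpolation=cv2.INTER_CUBIC))
E
```

```text
time_s: 14.4
ee_pos: [0.5477, -0.472, 0.1765]
148.4562718470356
147.72547333362104
146.3875220629088
```

View pics/c8.png

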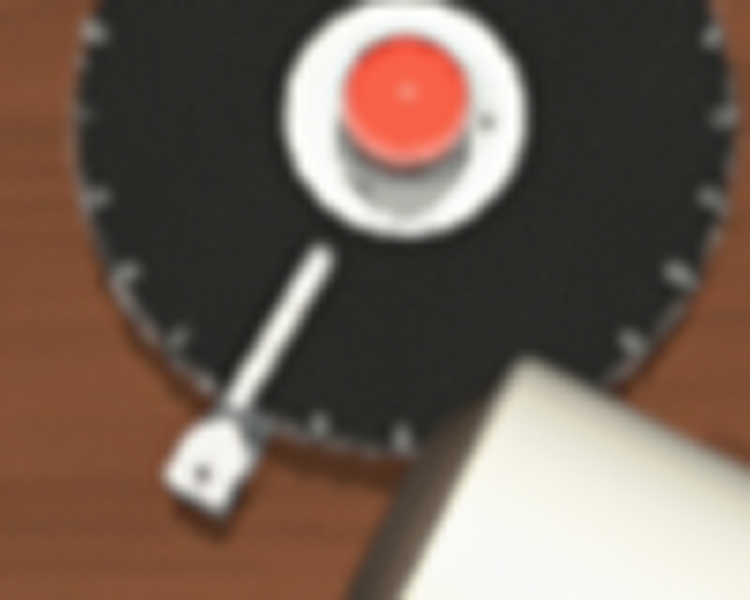

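Run:
```python
from h import *
im=cv2.imread('pics/top8.png'); 
b=cv2.resize(im[190:270,280:380],None,fx=8,fy=8,interpolation=cv2.INTER_CUBIC); g=b.min(2)
off=lambda p:(np.array(p)+.5)/8-.5+[280,190]
M=(b.max(2)>150).astype(np.uint8)
# pad
Mw=cv2.morphologyEx(((b[:,:,2]>110)).astype(np.uint8),cv2.MORPH_OPEN,np.ones((5,5)))
n,L,S,C=cv2.connectedComponentsWithStats(Mw)
k=L[126,320]; cn=max(cv2.findContours((L==L[60*1+10,330] if k==0 else L==k).astype(np.uint8),0,1)[0],key=len)
e=cv2.fitEllipse(cn); ctr=ray('top',off(e[0]),.063); print(e,ctr)
def world(mask,z):
    ys,xs=np.nonzero(mask); w=g[mask].astype(float); 
    return np.array([ray('top',off((x,y)),z)[:2] for x,y in zip(xs,ys)]),w
T=g>110
yy,xx=np.mgrid[:g.shape[0],:g.shape[1]]
W8=8/7.5
ln=T&(yy>245*W8)&(yy<395*W8)&(xx>215*W8)&(xx<350*W8)
pl=T&(yy>425*W8)&(yy<530*W8)&(xx>150*W8)&(xx<255*W8)
for nm,m,z in(('line',ln,.06),('plate',pl,.063)):
    P,w=world(m,z); c=np.average(P,axis=0,weights=w); u=np.linalg.svd(P-P.mean(0),full_matrices=0)[2][0]
    for cc in (ctr[:2],(.5495,-.0147)):
        d=c-cc; print(nm,c.round(4),np.hypot(*d).round(4),'ang',np.degrees(np.arctan2(d[1],d[0])).round(2),'axis',(np.degrees(np.arctan2(u[1],u[0]))%180).round(2))
```

```text
((431.5870361328125, 124.20943450927734), (257.0091552734375, 262.10223388671875), 93.86001586914062) [ 0.54919952 -0.01423232  0.063     ]Traceback (most recent call last):
  File "<stdin>", line 20, in <module>
  File "<stdin>", line 13, in world
  File "h.py", line 7, in ray
    p,f=cam(n); R=np.array(p['R']);t=np.array(p['t'])
        ~~~^^^
  File "h.py", line 5, in cam
    p=env.camera_params(n); f=200/np.tan(np.radians(p['fov_y'])/2); return p,f
ValueError: time passes only in moves, steps and waits
```

```bash
sed -i 's/^def cam(n):/import functools\n@functools.lru_cache\ndef cam(n):/' h.py
cat > m.py <<'E'
from h import *
def meas(fn):
    im=cv2.imread(fn)
    b=cv2.resize(im[190:270,280:380],None,fx=8,fy=8,interpolation=cv2.INTER_CUBIC); g=b.min(2)
    off=lambda p:(np.array(p)+.5)/8-.5+[280,190]
    yy,xx=np.mgrid[:g.shape[0],:g.shape[1]]; T=g>110; k=8/7.5
    ln=T&(yy>245*k)&(yy<395*k)&(xx>215*k)&(xx<350*k); pl=T&(yy>425*k)&(yy<530*k)&(xx>150*k)&(xx<255*k)
    for nm,m,z in(('line',ln,.06),('plate',pl,.063)):
        ys,xs=np.nonzero(m); P=np.array([ray('top',off(q),z)[:2] for q in zip(xs,ys)])
        c=P.mean(0); u=np.linalg.svd(P-c,full_matrices=0)[2][0]
        for cc in ((.5492,-.0142),(.5495,-.0147),(.5485,-.0165)):
            d=c-cc; print(nm,c.round(4),np.hypot(*d).round(4),'ang',np.degrees(np.arctan2(d[1],d[0])).round(2),'axis',(np.degrees(np.arctan2(u[1],u[0]))%180).round(2))
E
python3 -c "from m import *; meas('pics/top8.png')"
```

```text
line [0.4613 0.0398] 0.1031 ang 148.45 axis 148.35
line [0.4613 0.0398] 0.1036 ang 148.3 axis 148.35
line [0.4613 0.0398] 0.1037 ang 147.16 axis 148.35
plate [0.4017 0.0711] 0.1704 ang 149.97 axis 126.35
plate [0.4017 0.0711] 0.1709 ang 149.88 axis 126.35
plate [0.4017 0.0711] 0.1709 ang 149.19 axis 126.35
```

The zero line is at 148.4° and the pointer at about 149.9°, so I ease it another 1.5°.

```bash
python3 -m crank '[{"delta_pos":[-0.2,-0.2,0],"rot":[0,0,0]},{"delta_pos":[-0.4,-0.4,0],"rot":[0,0,0]},{"delta_pos":[-0.6,-0.6,0],"rot":[0,0,0]},{"delta_pos":[-0.8,-0.8,0],"rot":[0,0,0]},{"delta_pos":[-1,-1,0],"rot":[0,0,0]},{"delta_pos":[-1,-1,0],"rot":[0,0,0]},{"delta_pos":[-1,-1,0],"rot":[0,0,0]}]' |head -2 && python3 -m crank '[{"delta_pos":[-0.25,0,0],"rot":[0,0,0]},{"delta_pos":[-0.5,0,0],"rot":[0,0,0]},{"delta_pos":[-0.75,0,0.2],"rot":[0,0,0]},{"delta_pos":[-1,0,0.4],"rot":[0,0,0]},{"delta_pos":[-1,0,0.6],"rot":[0,0,0]},{"delta_pos":[-1,0,0.72],"rot":[0,0,0]},{"delta_pos":[-1,0,0.72],"rot":[0,0,0]},{"delta_pos":[-1,0,0.72],"rot":[0,0,0]}]'
```

```text
time_s: 15.03
ee_pos: [0.6495, -0.2737, 0.1767]
time_s: 15.7
ee_pos: [0.6012, -0.1361, 0.0684]
tcp_rot: [2.54, -1.846, -0.001]
force: [0.0, -0.9, 1.0]
width: -0.0
finger_force: 0.0
```

```bash
python3 -m crank '[{"delta_pos":[0,0,0.05],"rot":[0,0,0]},{"delta_pos":[0,0,0.08],"rot":[0,0,0]},{"delta_pos":[0,0,0.08],"rot":[0,0,0]},{"delta_pos":[0,-0.008,0.08],"rot":[0,0,0]},{"delta_pos":[0,-0.017,0.08],"rot":[0,0,0]},{"delta_pos":[0,-0.024,0.08],"rot":[0,0,0]},{"delta_pos":[0,-0.024,0.08],"rot":[0,0,0]},{"delta_pos":[0,-0.024,0.08],"rot":[0,0,0]}]' && python3 -m crank '[{"delta_pos":[0,0,-0.2],"rot":[0,0,0]},{"delta_pos":[0,0,-0.4],"rot":[0,0,0]},{"delta_pos":[0.3,0,-0.6],"rot":[0,0,0]},{"delta_pos":[0.6,0,-0.8],"rot":[0,0,0]},{"delta_pos":[0.9,0,-0.8],"rot":[0,0,0]},{"delta_pos":[1,0,-0.8],"rot":[0,0,0]},{"delta_pos":[1,0,-0.8],"rot":[0,0,0]}]' | head -2 && python3 -m crank '[{"delta_pos":[0.3,0.3,0],"rot":[0,0,0]},{"delta_pos":[0.6,0.6,0],"rot":[0,0,0]},{"delta_pos":[0.9,0.9,0],"rot":[0,0,0]},{"delta_pos":[1,1,0],"rot":[0,0,0]},{"delta_pos":[1,1,0],"rot":[0,0,0]},{"delta_pos":[1,1,0],"rot":[0,0,0]},{"delta_pos":[1,1,0],"rot":[0,0,0]}]' |head -2
python3 - <<'E'
from m import *
im,_=grab('top','pics/top9.png'); meas('pics/top9.png')
cv2.imwrite('pics/c9.png',cv2.resize(im[130:290,230:440,::-1],(788,600),interpolation=cv2.INTER_CUBIC))
E
```

```text
time_s: 16.37
ee_pos: [0.6064, -0.135, 0.0581]
tcp_rot: [-2.54, 1.846, -0.005]
force: [1.4, -1.4, 5.1]
width: -0.0001
finger_force: 2.6
time_s: 16.95
ee_pos: [0.6524, -0.2834, 0.1771]
time_s: 17.53
ee_pos: [0.5525, -0.4683, 0.1753]
line [0.461  0.0377] 0.1023 ang 149.51 axis 149.32
line [0.461  0.0377] 0.1028 ang 149.36 axis 149.32
line [0.461  0.0377] 0.1029 ang 148.21 axis 149.32
plate [0.4017 0.0711] 0.1704 ang 149.97 axis 126.43
plate [0.4017 0.0711] 0.1709 ang 149.87 axis 126.43
plate [0.4017 0.0711] 0.1709 ang 149.18 axis 126.43
```

View pics/c9.png

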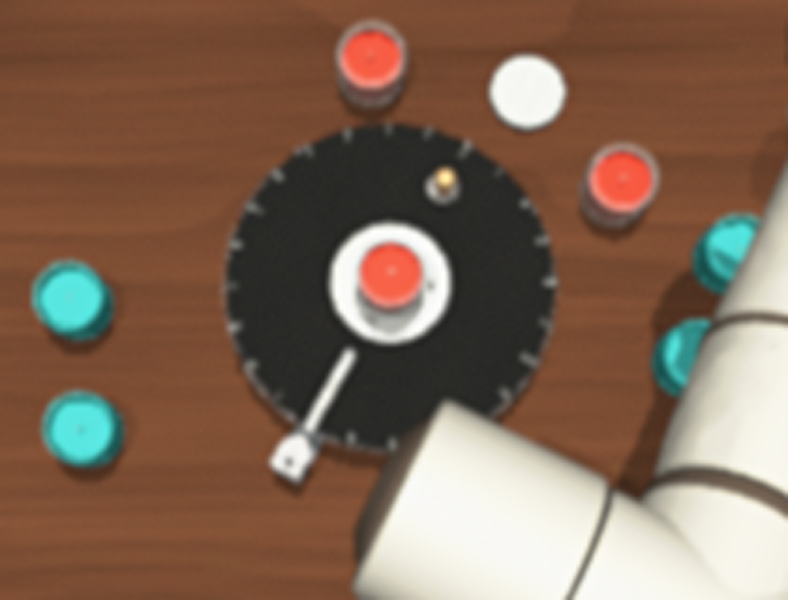

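The zero line points at the pointer to within about 0.5°. The candle is seated, the other things have not moved and the hand is clear.

```bash
python3 -c "
from h import *
print(env.sign_off())"
```

```text
the job is handed in; nothing more can be done
None
```

The job is handed in: the disc ran free for about 7 s (3.3 rad/s down to about 2 rad/s), was braked by a fingertip on the disc and eased until the zero line was within about 0.5° of the pointer, with the candle still seated, the other things in place and the hand clear.

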